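# Press the label holder home behind the shelf lip

### The job

Take the label holder with the orange card out of its grey stand and push it, upright, down behind the lip of the shelf riser, into the pocket in front of the bottle with the orange cap, until its shoulders sit on the rail against the spring. Finish while still holding it pressed fully home: do not let go or ease off. Do not press the spring of either other pocket, and leave the bottles and the other things on the bench where they are.

Things in the scene. Friction and masses are not known exactly. Their poses are not given: they have to be found in the camera images.
- holder: white plate with orange card on both faces: 60 mm wide (y), 12 thick (x), 50 high, on a tongue 40 wide, 6 thick, 26 long pointing down; about 60 g. Origin: centre of the tongue's underside, z up; shoulders at z = 26 mm. Starts upright in the stand, underside 10 mm above the bench. Fully home: underside 26 mm below the pocket mouth, shoulders on the rail top. Either face may look forward
- holder_grip (a point): good place to grip the holder: middle of its plate, 56 mm above its underside, 20 mm below its top; axes as the holder's. Best taken from above across the 60 mm width (fingers on the two narrow edges, closing along its y)
- stand: fixed grey block 60 (x) x 100 (y) x 30 mm high, with a groove 20 mm deep along its y that holds the holder's tongue with about 1 mm to spare front and back; it is at the front left or front right of the bench. Origin: centre of its underside
- riser: fixed low shelf riser, 500 mm long (its y), board top 80 mm above the bench, reaching 190 mm back from the rail; an aluminium and grey label rail with three pockets runs along its front edge, top 80 mm above the bench. Origin: on the bench under the mid pocket; x to the rear, y to the left, z up. It stands slightly turned
- pocket_left (a point): middle of the mouth of the left pocket (seen from the robot) in the riser's rail, level with the rail top, 80 mm above the bench. Axes: x to the rear, y along the rail to the left, z up. Opens upwards; 50 mm long (y), 9 mm wide (x); lip and back flare over the top 8 mm to a mouth 19 mm wide. A brass spring strip lies 18 mm down
- pocket_mid (a point): middle of the mouth of the middle pocket (seen from the robot) in the riser's rail, level with the rail top, 80 mm above the bench. Axes: x to the rear, y along the rail to the left, z up. Opens upwards; 50 mm long (y), 9 mm wide (x); lip and back flare over the top 8 mm to a mouth 19 mm wide. A brass spring strip lies 18 mm down
- pocket_right (a point): middle of the mouth of the right pocket (seen from the robot) in the riser's rail, level with the rail top, 80 mm above the bench. Axes: x to the rear, y along the rail to the left, z up. Opens upwards; 50 mm long (y), 9 mm wide (x); lip and back flare over the top 8 mm to a mouth 19 mm wide. A brass spring strip lies 18 mm down
- spring_left (a joint): how far the left pocket's brass spring strip is pressed down, m: 0 at rest, 0.008 when a holder is fully home, stop at 0.010. It pushes back with about 2 N at first and 9 N at 0.008, and lifts the holder again if not held
- spring_mid (a joint): how far the middle pocket's brass spring strip is pressed down, m: 0 at rest, 0.008 when a holder is fully home, stop at 0.010. It pushes back with about 2 N at first and 9 N at 0.008, and lifts the holder again if not held
- spring_right (a joint): how far the right pocket's brass spring strip is pressed down, m: 0 at rest, 0.008 when a holder is fully home, stop at 0.010. It pushes back with about 2 N at first and 9 N at 0.008, and lifts the holder again if not held
- bottle_orange: free-standing round white bottle, 56 mm diameter, 120 mm tall, white paper label, orange cap. Stands on the riser's board about 140 mm behind the rail, in one of the three bays (roughly behind the pocket it belongs to, within 20 mm sideways). Origin: centre of its underside. Its bay is the one to label
- bottle_blue: free-standing round white bottle, 56 mm diameter, 120 mm tall, white paper label, blue cap. Stands on the riser's board about 140 mm behind the rail, in one of the three bays (roughly behind the pocket it belongs to, within 20 mm sideways). Origin: centre of its underside
- bottle_green: free-standing round white bottle, 56 mm diameter, 120 mm tall, white paper label, green cap. Stands on the riser's board about 140 mm behind the rail, in one of the three bays (roughly behind the pocket it belongs to, within 20 mm sideways). Origin: centre of its underside
- tip_box: bystander: blue box with a white top full of yellow tips, 85 x 120 x 53 mm high, at the front of the bench on the side opposite to the stand. Origin: centre of its underside
- tube_rack: bystander: white wire tube rack with red-capped tubes, 220 x 70 mm, 100 mm tall, on the left. Origin: centre of its underside
- beaker: bystander: glass beaker, 72 mm across, 90 mm tall, on the right. Origin: centre of its underside
- marker: bystander: white and black marker pen lying on the bench in front of the riser, 125 mm long, 13 mm thick. Origin: under its middle
There are look-alikes about, which are no part of the job. What is shaped like the holder but purple or red is not meant.

How it is judged:
On the way, in this order (a step that is already met when the one before it is completed fails the run):
1. the holder is lifted out of the stand in the gripper (height (world z) of holder above 0.045 m and contact force between the fingers and holder above 1 N), for 0.2 s.
2. the holder is pressed home in the pocket in front of the orange-capped bottle (((y of bottle_orange in the frame of pocket_left between -0.05 and 0.05 m and x of holder in the frame of pocket_left between -0.006 and 0.006 m and y of holder in the frame of pocket_left between -0.01 and 0.01 m and z of holder in the frame of pocket_left below -0.024 m and value of joint spring_left above 0.006 m) or (y of bottle_orange in the frame of pocket_mid between -0.05 and 0.05 m and x of holder in the frame of pocket_mid between -0.006 and 0.006 m and y of holder in the frame of pocket_mid between -0.01 and 0.01 m and z of holder in the frame of pocket_mid below -0.024 m and value of joint spring_mid above 0.006 m) or (y of bottle_orange in the frame of pocket_right between -0.05 and 0.05 m and x of holder in the frame of pocket_right between -0.006 and 0.006 m and y of holder in the frame of pocket_right between -0.01 and 0.01 m and z of holder in the frame of pocket_right below -0.024 m and value of joint spring_right above 0.006 m)) and angle between holder's own z axis and vertical below 0.15 rad and contact force between the fingers and holder above 2 N), for 0.5 s.
At the end, for the whole second after the job is handed in: The robot still presses the holder (over 2 N), upright within 0.15 rad, in the pocket before the orange-capped bottle: underside 24 mm or more below the mouth, within 6 mm across and 10 mm along, spring pressed over 6 mm, through the last second (all of step 2); the arm keeps its last pose, push and grip.
It fails at once if the spring of another pocket is pressed (more than 3 mm) ((value of joint spring_left above 0.003 m and (y of bottle_orange in the frame of pocket_left above 0.06 m or y of bottle_orange in the frame of pocket_left below -0.06 m)) or (value of joint spring_mid above 0.003 m and (y of bottle_orange in the frame of pocket_mid above 0.06 m or y of bottle_orange in the frame of pocket_mid below -0.06 m)) or (value of joint spring_right above 0.003 m and (y of bottle_orange in the frame of pocket_right above 0.06 m or y of bottle_orange in the frame of pocket_right below -0.06 m))).
It fails at once if a bottle or another bystander is moved more than 20 mm or knocked over (distance of any of bottle_orange, bottle_blue, bottle_green, tip_box, tube_rack, beaker, marker from where it was at the start of the episode above 0.02 m or angle between any of bottle_orange, bottle_blue, bottle_green, tip_box, tube_rack, beaker, marker's own z axis and vertical above 0.4 rad).
It also fails if it takes over 42 s, if anything falls off the work surface, if the arm or the gripper's body presses on something with over 40 N, if the wrist force passes 120 N, or if a joint passes its speed limit or range.

### The arm

A 6-joint arm with a two-finger parallel gripper is mounted at the origin on the work surface. World frame = base frame: x ahead of the robot, y to its left, z up, the work surface at z = 0. Lengths are in m, angles in rad, forces in N, time in s.
With the tool pointing down it reaches from about 0.35 to 0.975 m from the base axis. Payload 4.9 kg.
Tool frame: the origin (TCP) lies at the very end of the fingers, on their centre line; the grasp point (between the pads) lies 19 mm behind it (manip.grip_depth is the distance from the TCP to the grasp point, in m); z points along the fingers, x is the direction in which the jaws open and shut, and the axes are right-handed (so a half turn about z gives the same grasp; the last joint's range is limited). The gripper opens to 85 mm and grips with 20 to 120 N. Pads are 22 mm wide; open, the fingers measure 114 mm over their backs; the gripper's body (76 mm by 85 mm) begins 54 mm behind the grasp point. The pads swing forward as they close: fully open they stand 13 mm farther back than shut.
Start: joints at [-1.266, 0.053, 1.613, -0, 1.476, -0.119], TCP at [0.257, -0.57, 0.205] pointing down, gripper open.
Joint ranges: [-3.01, 3.01], [-1.01, 2.22], [0.06, 2.58], [-1.02, 4.17], [0.09, 2.62], [-3.14, 3.14]. Speed limits (rad/s): [2.57, 2.57, 3.14, 3.14, 3.14, 3.14].

### API

Orientations are given as a unit quaternion [w, x, y, z].
In Python, from plant import manip gives the robot as it stands. The module is installed in compiled form; this text tells all that it offers.
- The arm moves only by the shell command python3 -m crank 'ROWS' [OPENING]. ROWS is JSON, a list of rows, each a list of 4 numbers: the shift along the tool's x, y, z in cm, then the turn about the tool's z in units of 6 degrees (1.0 is 6 degrees). A call has 1 to 10 rows; each row shifts and turns the commanded pose from where the row before left it, along the tool's axes as they then stand; what a row does not reach is not made up. A row lasts 1/12 s, in which the tool goes at most 41.7 mm and 7.16 degrees, less where a joint would pass 70% of its speed; a pose out of reach is approached as far as the arm can. A call with a gripper value outside its range is refused whole. OPENING is the opening, from 0 (shut) to 1 (fully open), set as the call begins (- or left out, the last holds). The fingers move at their own pace and stop on an object; the grip force is fixed at half the most. Time passes only in rows, so rows that do not move let the fingers close. It gives the time, the measured TCP pose, the force and the opening at its end, in the units of the state.
- manip.state(): the state, without advancing time (a new reading comes with each control period).
- manip.grab_frame(name): name is "scene" or "top" or "wrist"; returns a dict with "img" (420x560x3 uint8, red, green, blue), "intrinsics" (3x3 intrinsics, pixels), "position" and "orientation" of the camera in the world. Camera axes: x right, y up, looking along -z (the intrinsics and any distortion apply to the point x, -y, -z); pixel columns grow to the right and rows downward; lengths in m; the calibration is good to about 2 mm. A picture is of the moment at which its call begins. There is no depth.
- manip.job_done(): hands the job in, once; it reports no verdict.
The state is a dict: "time": time; "joint_pos": joint angles; "joint_vel": joint speeds; "joint_efforts": joint torques, N m; "tool_pos": TCP position; "tool_rot": TCP orientation; "contact_force": force on the tool from outside, world axes, zero at the start; "ft_torque": the same for the moment, N m; "gripper_width": opening from 0.0 (shut) to 1.0 (fully open).
Only numpy, scipy, OpenCV 4.12 (cv2) and the standard library are available. Lean on these libraries where they do the work, as an engineer would, in place of code of your own. Each camera call takes 0.05 s, during which the arm holds its last target.

## Working session

There is one attempt and no reset: what is moved stays moved. The work goes in short steps, Python scripts to look and compute and a shell command to move; the robot and the scene stay as the last step left them, time stands still between calls to the robot, and variables do not carry over. Pictures are saved under pics/ and viewed, and the job is handed in when it is done.

```bash
mkdir -p pics
cat > h.py <<'E'
import numpy as np, cv2, pickle
from plant import manip
from scipy.spatial.transform import Rotation as R
def Rq(q): return R.from_quat([q[1],q[2],q[3],q[0]]).as_matrix()
def snap(name,fn):
    f=manip.grab_frame(name); cv2.imwrite('pics/'+fn+'.png',f['img'][:,:,::-1]); pickle.dump(f,open('pics/'+fn+'.pkl','wb')); return f
def load(fn): return pickle.load(open('pics/'+fn+'.pkl','rb'))
def ray(f,u,v):
    K=np.array(f['intrinsics']); d=np.linalg.inv(K)@[u,v,1]; d=Rq(f['orientation'])@[d[0],-d[1],-d[2]]
    return np.array(f['position']),d
def onz(f,u,v,z):
    p,d=ray(f,u,v); return p+d*(z-p[2])/d[2]
def proj(f,P):
    c=Rq(f['orientation']).T@(np.array(P)-f['position']); K=np.array(f['intrinsics']); h=K@[c[0],-c[1],-c[2]]; return h[:2]/h[2]
E
python3 - <<'E'
from h import *
print(manip.state(), manip.grip_depth)
for n in ['scene','top','wrist']:
    f=snap(n,n+'0'); print(n,f['position'],f['orientation'],f['intrinsics'],f.keys())
E
```

```text
{'time': 0.0, 'joint_pos': array([-1.26597143e+00,  5.33925374e-02,  1.61433991e+00,  1.11447391e-05,
        1.47599534e+00, -1.18986680e-01]), 'joint_vel': array([ 6.94104161e-04, -7.65157776e-04, -6.13805095e-04, -1.06917298e-04,
        9.97512500e-06,  9.60615598e-04]), 'joint_efforts': array([ 7.21324377e-04, -3.93685341e+01, -3.70173061e+01, -1.44843816e-04,
        6.96506948e-03, -1.05076012e-06]), 'tool_pos': array([ 0.2568241 , -0.56903071,  0.20391354]), 'tool_rot': array([-6.85852332e-04,  8.40010480e-01, -5.42569124e-01, -8.18125919e-04]), 'contact_force': array([-0.30679609, -0.21796353, -0.20617475]), 'ft_torque': array([-0.07117263,  0.0112442 ,  0.01753919]), 'gripper_width': 0.9985662895022986} 0.0187
scene [ 0.89013477 -0.63505375  1.13333281] [0.91673822 0.29303789 0.07942314 0.2596378 ] [[516.48852686   0.         280.52818218]
 [  0.         516.48852686 209.60057685]
 [  0.           0.           1.        ]] dict_keys(['img', 'intrinsics', 'position', 'orientation'])
top [0.36582672 0.01485942 1.15922049] [-0.69851017 -0.03777877  0.04758952  0.71301581] [[384.62490949   0.         276.05011895]
 [  0.         384.62490949 209.44779363]
 [  0.           0.           1.        ]] dict_keys(['img', 'intrinsics', 'position', 'orientation'])
wrist [ 0.32227844 -0.53976227  0.37272252] [ 0.83137324 -0.11991246  0.07857311 -0.53690391] [[323.61594413   0.         278.40055988]
 [  0.         323.61594413 214.02574575]
 [  0.           0.           1.        ]] dict_keys(['img', 'intrinsics', 'position', 'orientation'])
```

View pics/scene0.png

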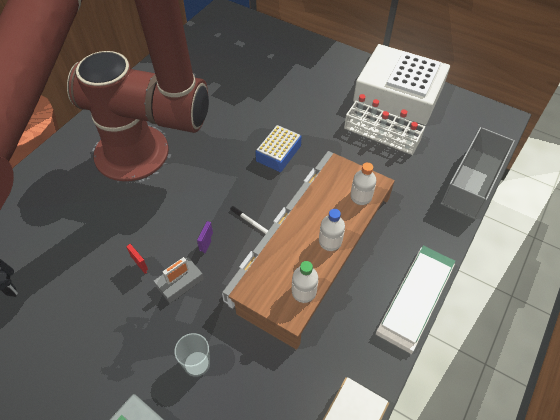

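View pics/top0.png

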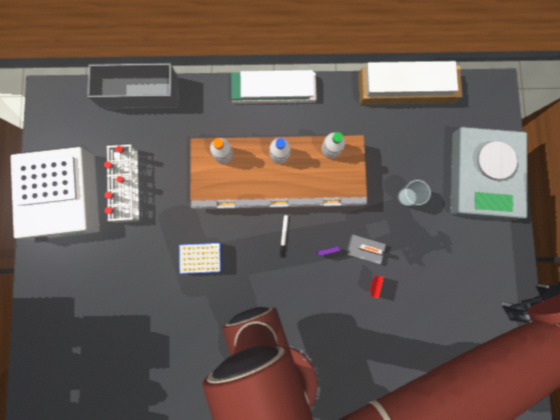

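View pics/wrist0.png

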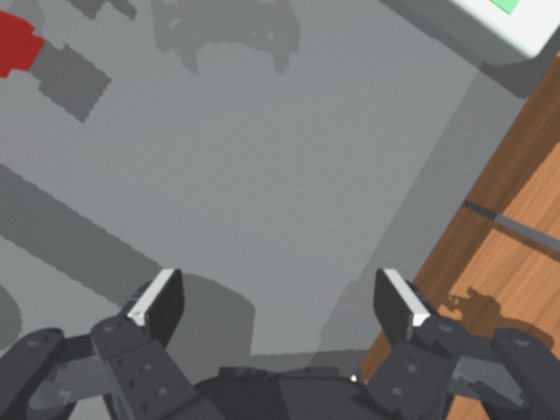

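The scene picture shows the orange-capped bottle in the left bay (scene px 367,168; top px 219,145). The holder with the orange card is in the stand at top px (370,249), with a purple and a red look-alike beside it. The pocket mouths are at about (227,204), (280,204) and (332,202) in the top picture. Next I zoom in and measure.

Run:
```python
from h import *
a=load('top0')['img'][:,:,::-1]; b=load('scene0')['img'][:,:,::-1]
def z(im,x0,y0,x1,y1,s): return cv2.resize(im[y0:y1,x0:x1],None,fx=s,fy=s,interpolation=cv2.INTER_CUBIC)
cv2.imwrite('pics/z1.png',z(a,335,225,405,270,8))
cv2.imwrite('pics/z2.png',z(a,180,185,375,215,4))
cv2.imwrite('pics/z3.png',z(b,140,240,220,310,7))
cv2.imwrite('pics/z4.png',z(b,215,145,345,310,3.5))
```

```text
(no output)
```

View pics/z1.png

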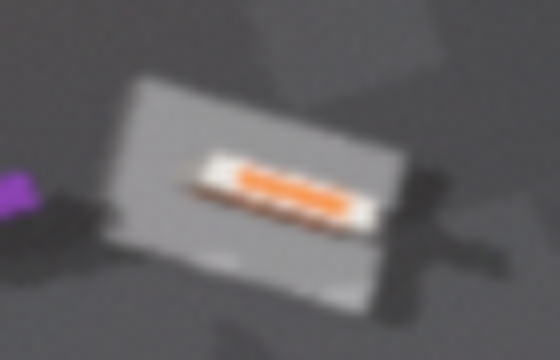

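View pics/z2.png

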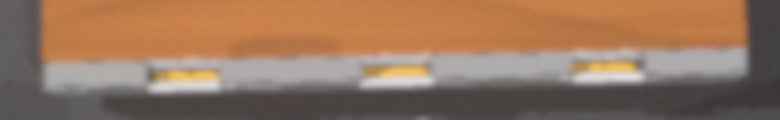

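View pics/z3.png

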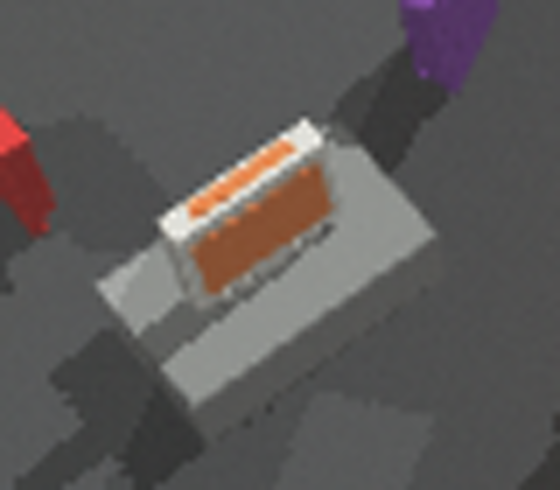

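View pics/z4.png

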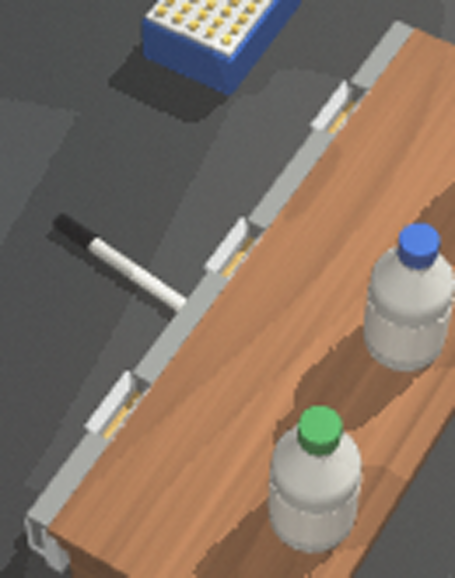

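Run:
```python
from h import *
T=load('top0');S=load('scene0')
def px(l,s,ox,oy): return [((x+.5)/s-.5+ox,(y+.5)/s-.5+oy) for x,y in l]
top=px([(205,150),(380,203),(372,230),(195,180)],8,335,225)
sc=px([(160,215),(305,118),(328,138),(178,240)],7,140,240)
for n,f,q in(('T',T,top),('S',S,sc)):
    P=np.array([onz(f,u,v,.086) for u,v in q]); print(n,P.round(4).tolist(),'c',P.mean(0).round(4)); 
    print([np.linalg.norm(P[i]-P[(i+1)%4]).round(4) for i in range(4)])
# orange strip on top via masks
for n,f,(x0,y0,x1,y1) in (('T',T,(350,235,395,262)),('S',S,(155,250,195,290))):
    hsv=cv2.cvtColor(f['img'],cv2.COLOR_RGB2HSV); m=cv2.inRange(hsv,(5,120,190),(25,255,255)); mm=np.zeros_like(m); mm[y0:y1,x0:x1]=m[y0:y1,x0:x1]
    pts=np.argwhere(mm)[:,::-1].astype(np.float32); r=cv2.minAreaRect(pts)
    box=cv2.boxPoints(r); c=onz(f,*r[0],.086); e=max([(np.linalg.norm(box[i]-box[i-1]),i) for i in range(4)])[1]
    d=onz(f,*box[e],.086)-onz(f,*box[e-1],.086); print(n,len(pts),'strip c',c.round(4),'len',np.linalg.norm(d).round(4),'ang',np.degrees(np.arctan2(d[1],d[0])).round(1))
# stand corners top
st=px([(137,75),(408,152),(368,315),(103,238)],8,335,225)
print('stand',[onz(T,u,v,z).round(4).tolist() for (u,v),z in zip(st,(.03,.03,.03,.03))])
# rail: brass
for n,f in (('T',T),('S',S)):
    hsv=cv2.cvtColor(f['img'],cv2.COLOR_RGB2HSV); m=cv2.inRange(hsv,(16,110,120),(32,255,255))
    k,lab,stt,cen=cv2.connectedComponentsWithStats(m)
    for i in range(1,k):
        if stt[i,4]>8: print(n,stt[i],cen[i].round(1),onz(f,*cen[i],.062).round(4))
# pocket mouths in top: edges x from z2
for x0,x1,y in((148,220,72),(361,433,69),(572,643,66)):
    (a,b)=px([(x0,y),(x1,y)],4,180,185); A=onz(T,*a,.08);B=onz(T,*b,.08);print('mouth',A.round(4),B.round(4),((A+B)/2).round(4))
for q in px([(42,60),(748,48),(748,78),(42,92)],4,180,185): print('rail end',onz(T,*q,.08).round(4))
for n,q in zip('abcdef',px([(400,22),(28,522),(310,128),(352,82),(318,128)],3.5,215,145)): print('S',n,onz(S,*q,.08).round(4))
```

```text
T [[0.3962, -0.2341, 0.086], [0.3765, -0.2943, 0.086], [0.3673, -0.291, 0.086], [0.3859, -0.2301, 0.086]] c [ 0.3815 -0.2623  0.086 ]
[np.float64(0.0633), np.float64(0.0098), np.float64(0.0637), np.float64(0.0111)]
S [[0.3668, -0.2859, 0.086], [0.3846, -0.2319, 0.086], [0.3958, -0.234, 0.086], [0.3776, -0.2901, 0.086]] c [ 0.3812 -0.2605  0.086 ]
[np.float64(0.0569), np.float64(0.0114), np.float64(0.0589), np.float64(0.0116)]
T 23 strip c [ 0.3809 -0.2635  0.086 ] len 0.0342 ang -107.9
S 33 strip c [ 0.3803 -0.2616  0.086 ] len 0.0379 ang -107.0
stand [[0.4258, -0.2233, 0.03], [0.3955, -0.3217, 0.03], [0.3366, -0.3038, 0.03], [0.3665, -0.2081, 0.03]]
T [359  66 103  35 380] [399.9  87.8] [ 0.8593 -0.3813  0.062 ]
T [214 139   8   8  51] [217.6 142.5] [0.6999 0.1653 0.062 ]
T [324 200  15   3  27] [331.9 201.3] [ 0.5194 -0.1635  0.062 ]
T [219 203  15   2  29] [225.8 203.5] [0.519  0.1424 0.062 ]
T [271 202  16   2  26] [278.9 202.4] [ 0.5192 -0.0104  0.062 ]
S [286 135   4   6  10] [287.4 137.3] [0.3847 0.2401 0.062 ]
S [309 175   7   8  10] [312.1 178.2] [0.5169 0.148  0.062 ]
S [279 213   8  11  16] [282.5 218.1] [ 0.5169 -0.0033  0.062 ]
S [245 257  10  13  20] [249.  263.4] [ 0.5171 -0.1558  0.062 ]
mouth [0.5194 0.166  0.08  ] [0.5184 0.1152 0.08  ] [0.5189 0.1406 0.08  ]
mouth [0.5186 0.0155 0.08  ] [ 0.5176 -0.0355  0.08  ] [ 0.5181 -0.01    0.08  ]
mouth [ 0.5179 -0.1342  0.08  ] [ 0.5169 -0.1847  0.08  ] [ 0.5174 -0.1595  0.08  ]
rail end [0.5295 0.2408 0.08  ]
rail end [ 0.5283 -0.2601  0.08  ]
rail end [ 0.5068 -0.2591  0.08  ]
rail end [0.5067 0.2407 0.08  ]
S a [0.5152 0.2418 0.08  ]
S b [ 0.5161 -0.2598  0.08  ]
S c [0.5084 0.1139 0.08  ]
S d [0.5132 0.1692 0.08  ]
S e [0.5135 0.117  0.08  ]
```

```bash
cat >> h.py <<'E'
def plan(target,yaw_x):
    """delta in current tool axes (cm) to target TCP, and tool-z turn units to have tool x at world angle yaw_x (deg, mod 180)"""
    s=manip.state(); M=Rq(s['tool_rot']); d=M.T@(np.array(target)-s['tool_pos'])*100
    a=np.degrees(np.arctan2(M[1,0],M[0,0])); t=-((yaw_x-a+90)%180-90)/6
    print('t',round(s['time'],2),'pos',s['tool_pos'].round(4),'xang',a.round(2),'tilt',np.degrees(np.arccos(-M[2,2])).round(2),'delta cm',d.round(2),'turn',round(t,2),'F',np.round(s['contact_force'],1),'grip',round(s['gripper_width'],3),'j6',s['joint_pos'][5].round(2))
E
python3 -c "
from h import *
plan([.381,-.262,.19],-107.8)"
```

```text
t 0.15 pos [ 0.2568 -0.5692  0.2042] xang -65.72 tilt 0.09 delta cm [-22.9  -23.95   1.46] turn 7.01 F [ 0.2 -0.8 -0.2] grip 1.0 j6 -0.12
```

```bash
python3 -m crank '[[-1.2,-1.2,0,0],[-2.3,-2.4,0.1,0],[-2.4,-2.6,0.2,0],[-2.5,-2.6,0.2,0],[-2.5,-2.6,0.2,0],[-2.5,-2.6,0.2,0],[-2.5,-2.6,0.2,0],[-2.5,-2.6,0.2,0],[-2.3,-2.4,0.1,0],[-2.2,-2.3,0.1,0]]' 1
python3 -c "
from h import *
plan([.381,-.262,.19],-107.8)"
```

```text
time: 0.98
tool_pos: [0.3808, -0.2607, 0.1898]
tool_rot: [-0.0, 0.84, -0.543, -0.0]
contact_force: [1.0, -0.4, 1.0]
gripper_width: 0.999
t 0.98 pos [ 0.3808 -0.2607  0.1898] xang -65.72 tilt 0.02 delta cm [ 0.12  0.04 -0.02] turn 7.01 F [ 1.  -0.4  1. ] grip 0.999 j6 0.39
```

```bash
python3 -m crank '[[0,0,0,0.5],[0,0,0,1],[0,0,0,1],[0,0,0,1],[0,0,0,1],[0,0,0,1],[0,0,0,1],[0,0,0,0.5],[0,0,0,0],[0,0,0,0]]'
python3 -c "
from h import *
plan([.381,-.262,.19],-107.8); snap('wrist','w1')"
```

```text
time: 1.82
tool_pos: [0.3806, -0.2625, 0.1899]
tool_rot: [-0.0, -0.59, 0.807, 0.0]
contact_force: [0.1, 0.6, -0.6]
gripper_width: 1.003
t 1.82 pos [ 0.3806 -0.2625  0.1899] xang -107.63 tilt 0.03 delta cm [-0.06 -0.03 -0.01] turn 0.03 F [ 0.1  0.6 -0.6] grip 1.003 j6 1.11
```

View pics/w1.png

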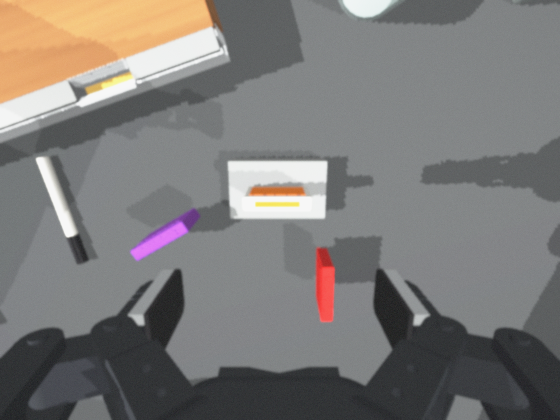

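The wrist picture shows the stand at (278,190) with the holder top at about (277,204), square to the jaws. The purple and red look-alikes are at (165,235) and (325,285). Next I measure the holder top here.

Run:
```python
from h import *
f=load('w1'); s=manip.state()
cv2.imwrite('pics/z5.png',cv2.resize(f['img'][150:230,215:340,::-1],None,fx=6,fy=6,interpolation=cv2.INTER_CUBIC))
hsv=cv2.cvtColor(f['img'],cv2.COLOR_RGB2HSV); m=cv2.inRange(hsv,(20,100,150),(35,255,255)); m[:, :230]=0
p=np.argwhere(m)[:,::-1]; print(len(p),p.min(0),p.max(0),p.mean(0), onz(f,*p.mean(0),.086))
print(proj(f,[.381,-.262,.086]), proj(f,s['tool_pos']))
```

```text
171 [256 202] [298 205] [276.87719298 203.50877193] [ 0.38142959 -0.26157895  0.086     ]
[277.48821824 203.822281  ] [278.05224403 251.2366759 ]
```

View pics/z5.png

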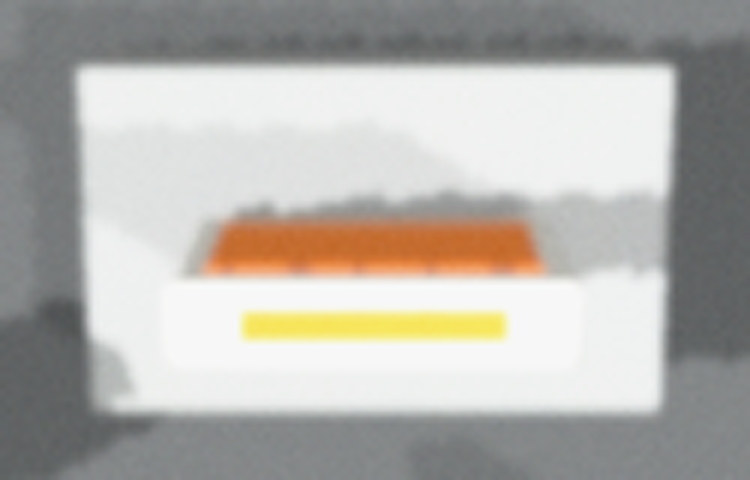

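```bash
python3 -m crank '[[-0.1,-0.05,0.8,0],[0,0,1.8,0],[0,0,2,0],[0,0,2,0],[0,0,2,0],[0,0,2,0],[0,0,1.7,0],[0,0,1.2,0],[0,0,0.7,0],[0,0,0.2,0]]' 1
python3 -c "
from h import *
plan([.3813,-.2618,.046],-107.8); snap('wrist','w2')"
```

```text
time: 2.7
tool_pos: [0.3808, -0.2611, 0.0446]
tool_rot: [-0.0, -0.59, 0.807, 0.001]
contact_force: [0.3, 0.6, -0.1]
gripper_width: 1.001
t 2.7 pos [ 0.3808 -0.2611  0.0446] xang -107.7 tilt 0.15 delta cm [ 0.05 -0.07 -0.14] turn 0.02 F [ 0.3  0.6 -0.1] grip 1.001 j6 1.12
```

View pics/w2.png

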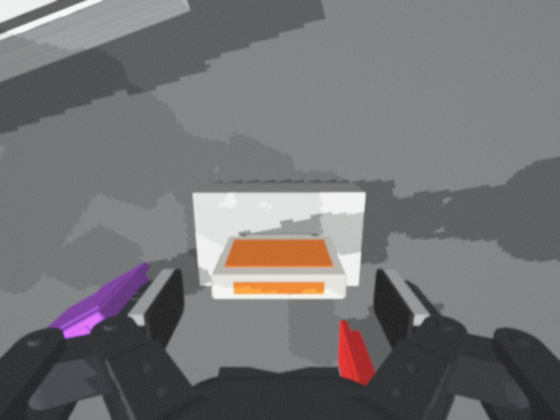

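The jaws straddle the holder plate (plate top at rows 275–298, columns 212–347; pads at columns 170 and 388), so I close.

```bash
python3 -m crank '[[0,-0.05,0,0],[0,0,0,0],[0,0,0,0],[0,0,0,0],[0,0,0,0],[0,0,0,0],[0,0,0,0],[0,0,0,0],[0,0,0,0],[0,0,0,0]]' 0
python3 -c "
from h import *
plan([.3813,-.2618,.046],-107.8); snap('wrist','w3')"
```

```text
time: 3.58
tool_pos: [0.3832, -0.263, 0.0481]
tool_rot: [0.0, -0.59, 0.808, -0.002]
contact_force: [0.2, 1.4, 6.2]
gripper_width: 0.674
t 3.58 pos [ 0.3832 -0.263   0.0481] xang -107.71 tilt 0.2 delta cm [-0.06  0.22  0.21] turn 0.01 F [0.2 1.4 6.2] grip 0.674 j6 1.12
```

View pics/w3.png

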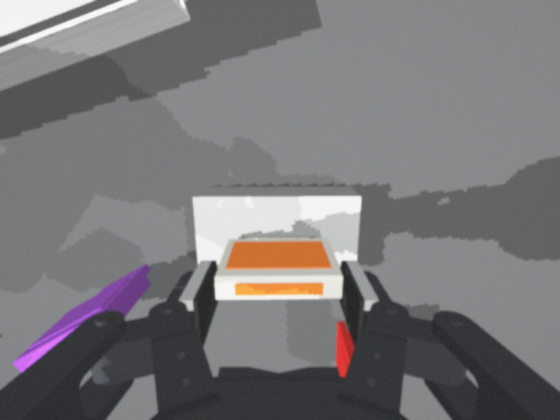

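The fingers have closed on the two narrow edges (opening 0.674, about 57 mm). I lift it straight out.

```bash
python3 -m crank '[[0,0,-0.3,0],[0,0,-0.6,0],[0,0,-1,0],[0,0,-1.3,0],[0,0,-1.5,0],[0,0,-1.5,0],[0,0,-1.5,0],[0,0,-1.5,0],[0,0,-1.5,0],[0,0,-1.3,0]]' 0
python3 -c "
from h import *
plan([.5189,.141,.19],-90.3); snap('wrist','w4'); snap('top','t4'); snap('scene','s4')"
```

```text
time: 4.47
tool_pos: [0.382, -0.2621, 0.1679]
tool_rot: [0.0, -0.59, 0.808, -0.001]
contact_force: [0.2, -0.7, -0.3]
gripper_width: 0.673
t 4.47 pos [ 0.382  -0.2621  0.1679] xang -107.72 tilt 0.06 delta cm [-42.56  -0.78  -2.23] turn -2.9 F [ 0.2 -0.7 -0.3] grip 0.673 j6 1.12
```

View pics/w4.png

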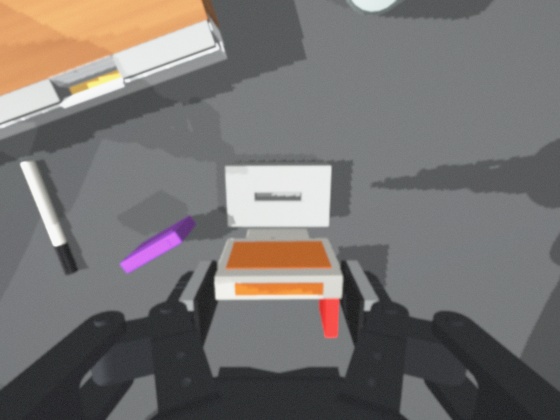

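View pics/s4.png

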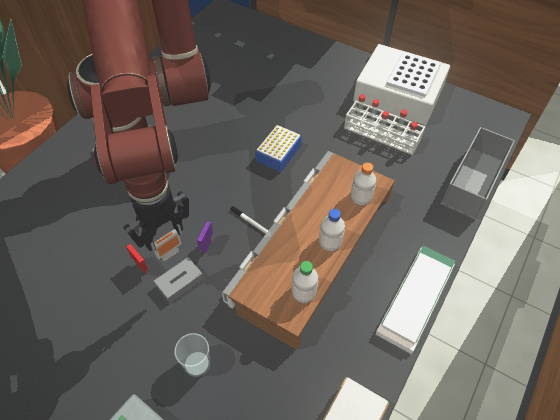

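The holder is out of the stand and upright in the jaws; the wrist view shows its top face at rows 276–300, columns 216–343. Now I check its pose in the tool.

Run:
```python
from h import *
f=load('w4'); s=manip.state(); M=Rq(s['tool_rot']); p=s['tool_pos']
cv2.imwrite('pics/z6.png',cv2.resize(f['img'][220:310,200:360,::-1],None,fx=5,fy=5,interpolation=cv2.INTER_CUBIC))
def P(x,y,z): return proj(f,p+M@np.array([x,y,z])).round(1)  # tool coords, m
for n,(x,y,z) in dict(tc=(0,0,-.038),tL=(-.03,.006,-.038),tR=(.03,.006,-.038),tLb=(-.03,-.006,-.038),tRb=(.03,-.006,-.038),shL=(-.03,-.006,.012),shR=(.03,-.006,.012),tongL=(-.02,-.003,.038),tongR=(.02,-.003,.038)).items(): print(n,P(x,y,z))
hsv=cv2.cvtColor(f['img'],cv2.COLOR_RGB2HSV)
m=cv2.inRange(hsv,(5,150,200),(18,255,255)); m[:275]=0
q=np.argwhere(m)[:,::-1]; print(q.min(0),q.max(0),q.mean(0))
o=onz(f,*q.mean(0),p[2]+.038); print('top strip in tool', (M.T@(o-p)).round(4))
```

```text
tc [278.4 283.1]
tL [212.6 294.9]
tR [344.3 295. ]
tLb [211. 271.]
tRb [345.8 271. ]
shL [227.9 232.7]
shR [329.1 232.7]
tongL [248.8 223.7]
tongR [308.3 223.7]
[236 284] [322 293] [278.60092807 288.49303944]
top strip in tool [ 0.0001  0.0027 -0.038 ]
```

View pics/z6.png

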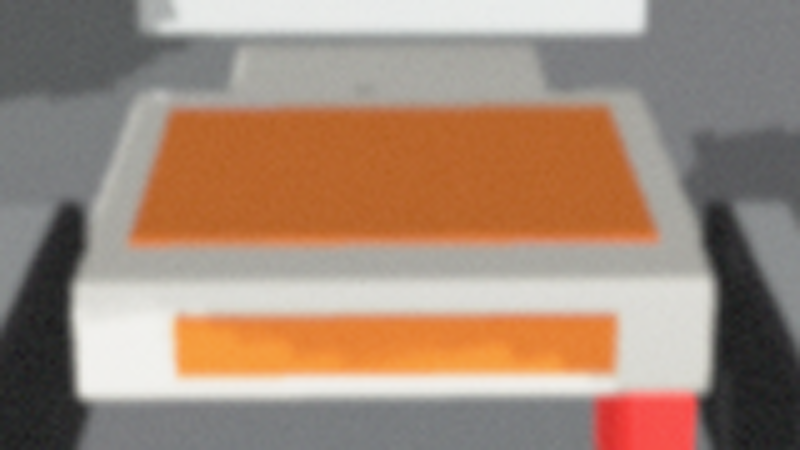

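Holder pose in the tool: centred along the jaws, 2.5 mm toward tool +y, no visible tilt, underside about 38 mm beyond the TCP. Now to hover over the left pocket.

```bash
python3 -m crank '[[-1.5,0,0,0],[-3,0,0,0],[-3.5,0,0,0],[-3.5,0,0,0],[-3.5,0,0,0],[-3.5,0,0,0],[-3.5,0,0,0],[-3.5,0,0,0],[-3,0,0,0],[-1.5,0,0,0]]' 0
python3 -m crank '[[0,0,0,-0.5],[0,0,0,-1],[0,0,0,-1],[0,0,0,-0.4],[0,0,0,0],[0,0,0,0]]' 0
python3 -c "
from h import *
plan([.5205,.141,.15],-90.3)"
```

```text
time: 5.45
tool_pos: [0.4728, 0.0268, 0.1647]
tool_rot: [-0.001, -0.591, 0.807, 0.001]
contact_force: [0.7, -0.5, -0.5]
gripper_width: 0.675
time: 5.95
tool_pos: [0.4725, 0.0238, 0.165]
tool_rot: [-0.001, -0.705, 0.71, 0.001]
contact_force: [-0.1, -0.0, -1.1]
gripper_width: 0.672
t 5.95 pos [0.4725 0.0238 0.165 ] xang -90.39 tilt 0.12 delta cm [-11.75  -4.72   1.49] turn -0.01 F [-0.1 -0.  -1.1] grip 0.672 j6 1.47
```

```bash
python3 -m crank '[[-1.2,-0.5,0.1,0],[-2.3,-0.9,0.3,0],[-2.3,-0.9,0.3,0],[-2.3,-0.9,0.3,0],[-2,-0.8,0.3,0],[-1.2,-0.5,0.2,0],[-0.45,-0.2,0,0],[0,0,0,0],[0,0,0,0],[0,0,0,0]]' 0
python3 -c "
from h import *
plan([.5205,.141,.15],-90.3); snap('wrist','w5')"
```

```text
time: 6.78
tool_pos: [0.5208, 0.1401, 0.1513]
tool_rot: [-0.0, -0.705, 0.709, -0.0]
contact_force: [-0.5, 0.9, -1.1]
gripper_width: 0.672
t 6.78 pos [0.5208 0.1401 0.1513] xang -90.38 tilt 0.02 delta cm [-0.09  0.03  0.13] turn -0.01 F [-0.5  0.9 -1.1] grip 0.672 j6 1.7
```

View pics/w5.png

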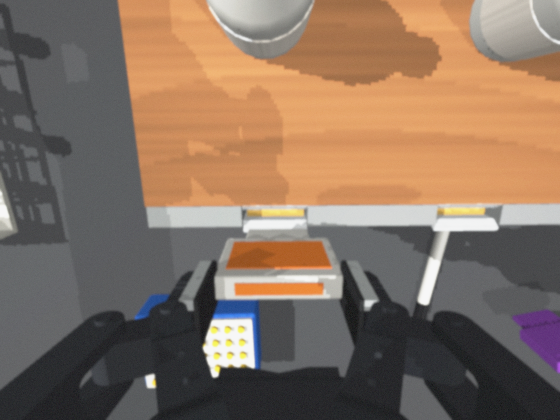

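The pocket before the orange-capped bottle is at (275,215) in the wrist view, just past the tongue at (276,233). I zoom in to refine.

Run:
```python
from h import *
f=load('w5')
cv2.imwrite('pics/z7.png',cv2.resize(f['img'][195:245,215:335,::-1],None,fx=6.5,fy=6.5,interpolation=cv2.INTER_CUBIC))
```

```text
(no output)
```

View pics/z7.png

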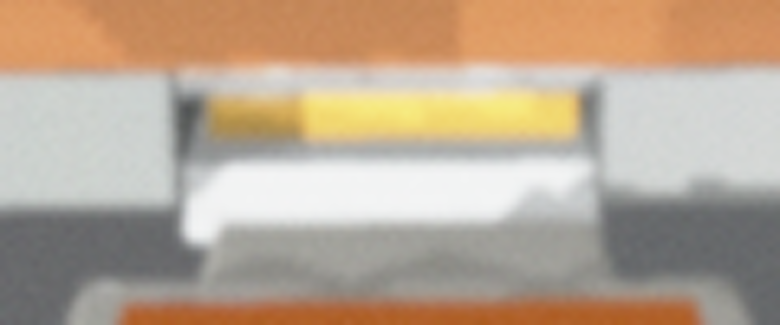

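Run:
```python
from h import *
f=load('w5'); 
def q(x,y,z): 
    u,v=(x+.5)/6.5-.5+215,(y+.5)/6.5-.5+195
    P=onz(f,u,v,z); print((x,y,z),(round(u,1),round(v,1)),P.round(4)); return P
print('rail rear'); q(60,72,.08); q(700,74,.08)
print('rail front'); q(60,208,.08); q(720,190,.08)
print('mouth sides'); q(178,130,.08); q(600,130,.08); q(182,240,.08);q(600,240,.08)
print('lip front edge'); q(200,245,.08)
print('lip inner'); q(390,160,.072); print('rear'); q(390,92,.072)
print('brass'); q(390,140,.062); q(390,92,.062)
s=manip.state();p=s['tool_pos'];M=Rq(s['tool_rot']);print(f['position'])
for x in(-.02,.02):print(proj(f,p+M@np.array([x,-.003+.0025,.038])))
m=((proj(f,p+M@np.array([-.02,-.0005,.038]))-[215,195])*6.5);print(m)
```

```text
rail rear
(60, 72, 0.08) (223.8, 205.7) [0.5284 0.1819 0.08  ]
(700, 74, 0.08) (322.3, 206.0) [0.5277 0.1063 0.08  ]
rail front
(60, 208, 0.08) (223.8, 226.6) [0.5115 0.1828 0.08  ]
(720, 190, 0.08) (325.3, 223.8) [0.5132 0.1035 0.08  ]
mouth sides
(178, 130, 0.08) (242.0, 214.6) [0.5212 0.1682 0.08  ]
(600, 130, 0.08) (306.9, 214.6) [0.5209 0.118  0.08  ]
(182, 240, 0.08) (242.6, 231.5) [0.5073 0.1683 0.08  ]
(600, 240, 0.08) (306.9, 231.5) [0.507  0.1177 0.08  ]
lip front edge
(200, 245, 0.08) (245.3, 232.3) [0.5067 0.1661 0.08  ]
lip inner
(390, 160, 0.072) (274.6, 219.2) [0.5148 0.1431 0.072 ]
rear
(390, 92, 0.072) (274.6, 208.7) [0.5235 0.1431 0.072 ]
brass
(390, 140, 0.062) (274.6, 216.1) [0.5143 0.1433 0.062 ]
(390, 92, 0.062) (274.6, 208.7) [0.5207 0.1432 0.062 ]
[0.59253015 0.13956519 0.31994368]
[248.66245265 228.27402   ]
[307.97259925 228.27975695]
[218.80594225 216.28113001]
```

Pocket centre from the wrist view is (0.519, 0.143). The slot measures 8.7 mm wide and the mouth 50 mm long, both as specified. I shift, then descend until the tongue is in the funnel.

```bash
python3 -m crank '[[-0.15,-0.04,0.3,0],[-0.15,-0.04,0.8,0],[0,0,0.9,0],[0,0,0.8,0],[0,0,0.6,0],[0,0,0.4,0],[0,0,0.2,0],[0,0,0,0],[0,0,0,0]]' 0
python3 -c "
from h import *
plan([.5216,.143,.11],-90.3); snap('wrist','w6'); snap('scene','s6')
f=load('w6');cv2.imwrite('pics/z8.png',cv2.resize(f['img'][190:310,195:360,::-1],None,fx=4.5,fy=4.5,interpolation=cv2.INTER_CUBIC))
f=load('s6');cv2.imwrite('pics/z9.png',cv2.resize(f['img'][100:240,240:420,::-1],None,fx=4,fy=4,interpolation=cv2.INTER_CUBIC))"
```

```text
time: 7.58
tool_pos: [0.5219, 0.144, 0.1113]
tool_rot: [0.0, -0.705, 0.709, -0.0]
contact_force: [-0.2, 0.5, -0.6]
gripper_width: 0.675
t 7.58 pos [0.5219 0.144  0.1113] xang -90.32 tilt 0.01 delta cm [0.1  0.03 0.13] turn -0.0 F [-0.2  0.5 -0.6] grip 0.675 j6 1.71
```

View pics/z8.png

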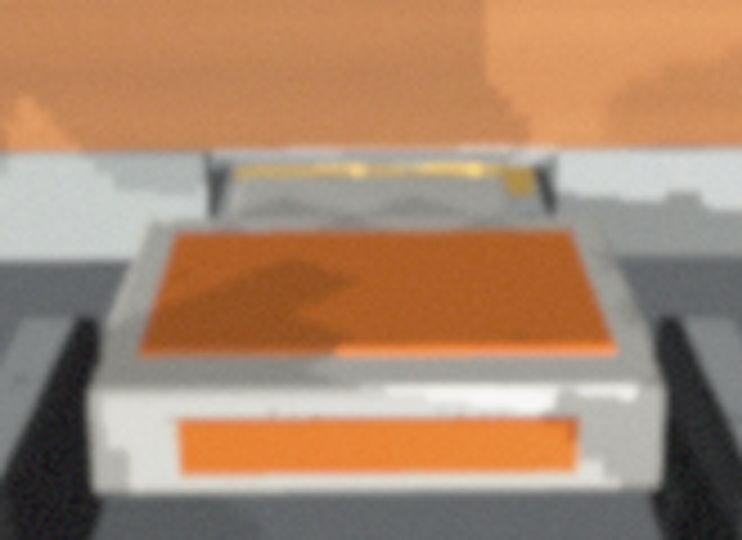

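View pics/z9.png

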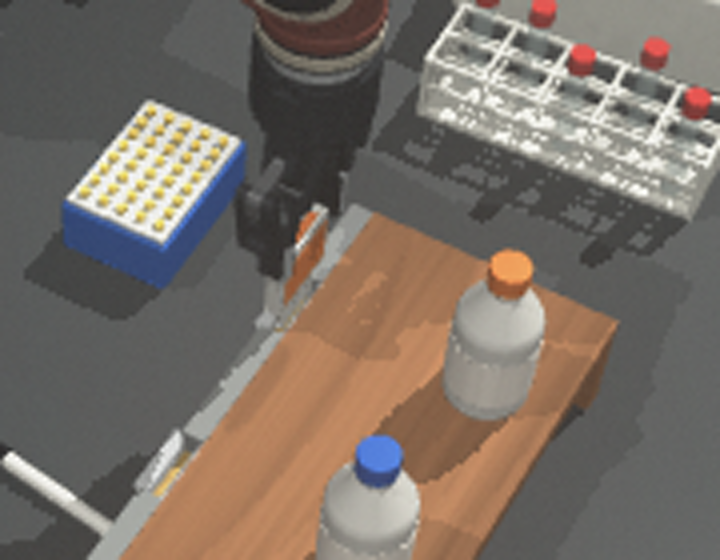

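The tongue is in the mouth of the left pocket (brass strip just visible behind its edge), centred along y, with no contact force. I continue down in small steps.

```bash
python3 -m crank '[[0,0,0.2,0],[0,0,0.3,0],[0,0,0.3,0],[0,0,0.2,0],[0,0,0,0],[0,0,0,0]]' 0
python3 -m crank '[[0,0,0.2,0],[0,0,0.2,0],[0,0,0.2,0],[0,0,0.1,0],[0,0,0,0],[0,0,0,0]]' 0
python3 -c "
from h import *
plan([.5216,.143,.092],-90.3)"
```

```text
time: 8.18
tool_pos: [0.5216, 0.144, 0.1009]
tool_rot: [-0.0, -0.705, 0.709, 0.0]
contact_force: [-0.4, -0.5, -0.8]
gripper_width: 0.67
time: 8.68
tool_pos: [0.5225, 0.1441, 0.0952]
tool_rot: [0.001, -0.705, 0.709, -0.001]
contact_force: [-0.5, 0.1, 5.8]
gripper_width: 0.676
t 8.68 pos [0.5225 0.1441 0.0952] xang -90.32 tilt 0.1 delta cm [0.11 0.09 0.32] turn -0.0 F [-0.5  0.1  5.8] grip 0.676 j6 1.71
```

```bash
python3 -m crank '[[0,0,0.1,0],[0,0,0.1,0],[0,0,0.1,0],[0,0,0.1,0],[0,0,0.1,0],[0,0,0,0]]' 0
python3 -m crank '[[0,0,0.1,0],[0,0,0.1,0],[0,0,0.1,0],[0,0,0,0]]' 0
python3 -c "
from h import *
plan([.5216,.143,.092],-90.3)"
```

```text
time: 9.18
tool_pos: [0.5235, 0.1442, 0.0923]
tool_rot: [0.001, -0.705, 0.709, -0.001]
contact_force: [-2.5, -0.4, 12.6]
gripper_width: 0.669
time: 9.52
tool_pos: [0.5254, 0.1443, 0.092]
tool_rot: [0.003, -0.705, 0.709, -0.003]
contact_force: [-2.6, -0.6, 20.0]
gripper_width: 0.674
t 9.52 pos [0.5254 0.1443 0.092 ] xang -90.29 tilt 0.45 delta cm [ 0.13  0.38 -0.  ] turn 0.0 F [-2.6 -0.6 20. ] grip 0.674 j6 1.71
```

The depth stopped at z = 0.092 while the force rose from 12.6 to 20 N, which fits the shoulders sitting on the rail. I check by picture.

```bash
python3 -c "
from h import *
a=snap('wrist','w7'); f=snap('scene','s7'); snap('top','t7')
cv2.imwrite('pics/z11.png',cv2.resize(f['img'][130:200,270:370,::-1],None,fx=7,fy=7,interpolation=cv2.INTER_CUBIC))
cv2.imwrite('pics/z10.png',cv2.resize(a['img'][190:310,195:360,::-1],None,fx=4.5,fy=4.5,interpolation=cv2.INTER_CUBIC))
plan([.5216,.143,.092],-90.3)
s=manip.state();p=s['tool_pos'];M=Rq(s['tool_rot'])
for o in ((0.03,.0088,-.038),(.03,-.0032,-.038),(.03,-.0032,.012)): print(((proj(a,p+M@np.array(o))-[195,190])*4.5).round(0))
"
```

```text
t 9.67 pos [0.5253 0.1442 0.092 ] xang -90.28 tilt 0.45 delta cm [ 0.12  0.37 -0.01] turn 0.0 F [-3.4 -0.4 20.6] grip 0.672 j6 1.71
[670. 503.]
[676. 396.]
[602. 217.]
```

View pics/z10.png

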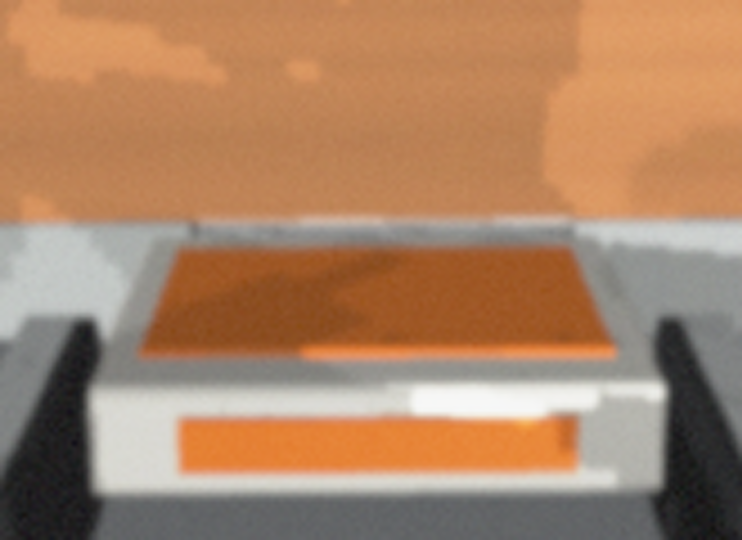

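View pics/z11.png

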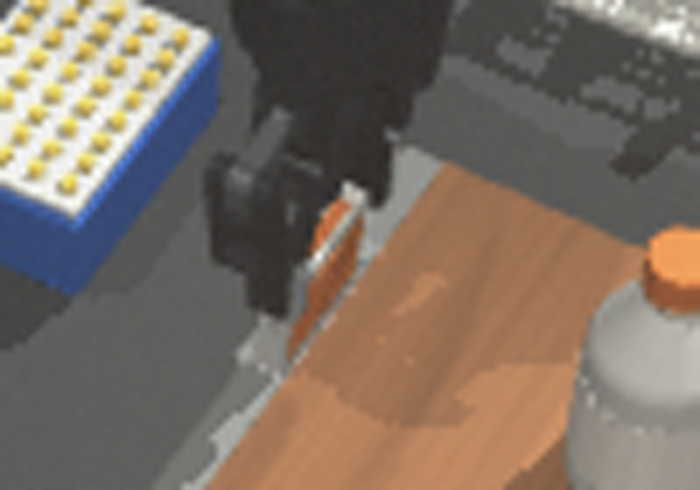

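View pics/t7.png

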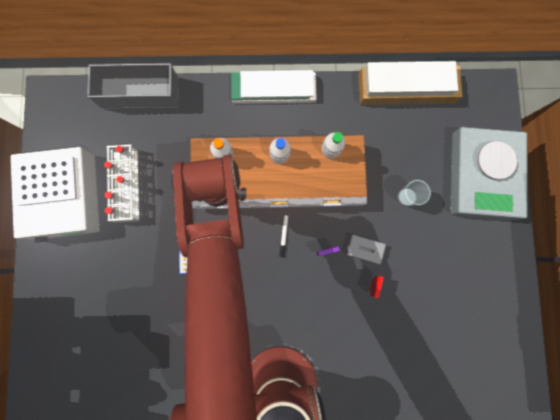

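```bash
python3 -m crank '[[0,0,0,0],[0,0,0,0],[0,0,0,0],[0,0,0,0],[0,0,0,0],[0,0,0,0],[0,0,0,0],[0,0,0,0]]' 0
python3 -c "
from h import *
plan([.5216,.143,.092],-90.3); manip.job_done()"
```

```text
time: 10.33
tool_pos: [0.5253, 0.1442, 0.0919]
tool_rot: [0.003, -0.705, 0.709, -0.003]
contact_force: [-3.5, -0.7, 19.9]
gripper_width: 0.669
t 10.33 pos [0.5253 0.1442 0.0919] xang -90.28 tilt 0.45 delta cm [ 0.13  0.37 -0.01] turn 0.0 F [-3.5 -0.7 19.9] grip 0.669 j6 1.71
the job is handed in; nothing more can be done
```

I took the orange-card holder from the stand, carried it to the left pocket (the one in front of the orange-capped bottle) and pressed it home. I handed the job in at 10.3 s, still gripping and pressing; no verdict is reported.

What the last checks showed:
- **Depth:** the TCP was at z = 0.092. That puts the underside at about 0.054, or 26 mm below the mouth, using the grip offset measured at the stand. The push held steady at about 20 N, and the last increase in force gave almost no extra depth, which fits the shoulders resting on the rail. I could not read the spring travel or holder pose directly.
- **Alignment:** the holder sits within about 2 mm of the pocket centre along the rail. The tool was tilted 0.45°, and the wrist picture showed no slip in the jaws.
- **Compliance:** while pressing, the TCP gave about 3 mm to the rear. The slot should limit the tongue to about 1.5 mm of that.
- **Surroundings:** in the last top picture the bottles, beaker, tube rack and marker looked unmoved. The arm hid the tip box there, but the scene picture showed it in place. The other two pockets were never touched.

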